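# Snap the lock-out clip onto the anchor eye

## Task

The pump line is out of service: pick up the red lock-out clip, press its sprung gate against a leg of the steel arch on the yellow base plate so that the gate gives way and the hook snaps round that leg, then pull the clip square to the arch, taking up the arch's play until it comes up hard, and hold a steady tug of about 10 newtons for a second to prove that it holds. Let go, leaving the clip lying on the bench, hooked on that arch with its gate shut. Never strain clip or eye with more than about 15 newtons, keep the clip off the blue eye, and do not disturb the vial, the brass weight or the stopper.

Things in the scene. Friction and masses are not known exactly. Their poses are not given: they have to be found in the camera images.
- lock_clip: Lock-out clip, 130 to 215 g, lying flat: red grip block 50 mm (x) by 24 mm (y) by 30 mm high, steel snap hook at its +x end. Origin: centre of the grip's underside; z up, gate on the +y side. The hook is 7 mm round bar, level, its middle 15 mm up; it spans x = 27 to 88 mm, y = -18 to +18 mm, with a clear space 22 mm wide inside. Spine along y = -14.5 mm.
- clip_grip (a point): Centre of the clip's red grip, 15 mm above its underside; axes as the clip's. Grasp here, across the 24 mm width (y). While hooking on, carry the underside 9 to 15 mm above the bench, as the grip may pass over the base plate; once the play is taken up it is clear of the plate by some 15 mm and can be set down.
- hook_seat (a point): Point inside the bow of the hook, 77 mm ahead (clip's +x) of the grip's centre and at the same height, where the middle of an eye's leg sits when the clip is pulled tight (to about 1 mm); axes as the clip's. The bow's bar is a half circle of radius 14.5 mm about x = 70 mm, y = 0; its nose ends at x = 66.5 mm on the gate side.
- gate_middle (a point): Middle of the shut gate, x = 51, y = +14.5 mm, 15 mm up on the clip (does not swing). Hinge at x = 32 mm, free end at the nose. A leg is pressed in here or up to 5 mm nearer the nose, towards the clip's -y, until its middle is near y = 0 (gate open about 0.8 rad); drawing the clip towards its -x then slips the leg off the gate's end into the bow, and the gate springs shut.
- clip_gate (a joint): Angle of the sprung gate (6 mm round, brass): 0 shut, grows as its free end swings inward (towards the clip's -y), stop at 0.95 rad. A spring holds it shut: the leg meets about 1.3 N at its middle to begin with and 3 N or so when wide open, besides friction.
- yellow_eye: Pad eye fixed to the bench: yellow base plate 84 mm (x) by 84 mm (y), screw heads to 7.5 mm; origin under its centre, x away from the robot within 0.35 rad. A closed steel arch of 8 mm bar (half circle on two legs 40 mm apart, straight up to 40 mm, top at 64 mm) stands in its y-z plane and slides along x in slots, with up to 24 mm of play between hidden stops. The eye to use.
- yellow_eye_right_leg (a point): Middle line of the yellow eye's leg at its y = -20 mm, 25 mm above the bench; moves with the arch; axes as the eye's. The arch slides at about 1 N; where it comes up hard, toward either side, differs each time and cannot be measured beforehand: feel for it. With the clip's x along the eye's x, the clip comes on from the eye's -y side, moving to +y.
- yellow_eye_left_leg (a point): Middle line of the yellow eye's leg at its y = +20 mm, 25 mm above the bench; moves with the arch; axes as the eye's. Its mirror use: the clip's x against the eye's x, coming on from the eye's +y side.
- blue_eye: Pad eye fixed to the bench: blue base plate 84 mm (x) by 84 mm (y), screw heads to 7.5 mm; origin under its centre, x away from the robot within 0.35 rad. A closed steel arch of 8 mm bar (half circle on two legs 40 mm apart, straight up to 40 mm, top at 64 mm) stands in its y-z plane and slides along x in slots, with up to 24 mm of play between hidden stops. Wrong eye: leave alone.
- vial_centre (a point): Centre of a small white vial with a blue cap, 28 mm wide, 66 mm high, standing loose: leave it alone.
- weight_centre (a point): Centre of a brass weight, 31 mm wide, 47 mm high, standing loose: leave it alone.
- stopper_centre (a point): Centre of a red rubber stopper, 30 mm wide, 27 mm high, standing loose: leave it alone.
Things that resemble listed ones, but are neither listed nor needed, are in the scene too. Several things have the shape of the yellow_eye; the one meant has the colours described above.

How it is judged (in metres and radians):
On the way, in this order (a step that is already met when the one before it is completed fails the run):
1. the gate is pressed open (0.3 rad or more) with the clip in contact with the yellow eye (value of joint clip_gate above 0.3 rad and contact force between lock_clip and yellow_eye above 0.3 N), for 0.05 s.
2. gate shut (0.1 rad) behind a leg of the yellow eye, leg within 5 mm of its seat along the clip, clip square to the arch (0.5 rad) and pulled against it with 6 N or more for 0.4 s (value of joint clip_gate below 0.1 rad and (((x of yellow_eye_right_leg in the frame of hook_seat between -0.016 and 0.005 m and y of yellow_eye_right_leg in the frame of hook_seat between -0.01 and 0.01 m) and x of yellow_eye_right_leg in the frame of hook_seat above -0.005 m) or ((x of yellow_eye_left_leg in the frame of hook_seat between -0.016 and 0.005 m and y of yellow_eye_left_leg in the frame of hook_seat between -0.01 and 0.01 m) and x of yellow_eye_left_leg in the frame of hook_seat above -0.005 m)) and angle between the x axis of lock_clip and the x axis of yellow_eye, either way round below 0.5 rad and contact force between lock_clip and yellow_eye above 6 N), for 0.4 s.
At the end, for the whole second after the job is handed in: The clip lies on the bench at rest (underside within 6 mm of it, within 0.12 rad of level), with one leg of the yellow eye inside its hook (leg's middle from 16 mm behind to 5 mm ahead of the seat point and within 10 mm sideways) and the gate shut (0.1 rad or less) (value of joint clip_gate below 0.1 rad and ((x of yellow_eye_right_leg in the frame of hook_seat between -0.016 and 0.005 m and y of yellow_eye_right_leg in the frame of hook_seat between -0.01 and 0.01 m) or (x of yellow_eye_left_leg in the frame of hook_seat between -0.016 and 0.005 m and y of yellow_eye_left_leg in the frame of hook_seat between -0.01 and 0.01 m)) and height (world z) of lock_clip below 0.006 m and angle between lock_clip's own z axis and vertical below 0.12 rad and linear speed of lock_clip below 0.02 m/s); the robot touches nothing.
It fails at once if clip and yellow eye pressed together with more than 17 N (contact force between lock_clip and yellow_eye above 17 N).
It fails at once if clip pressed on the blue eye (over 1 N) (contact force between lock_clip and blue_eye above 1 N).
It fails at once if vial moved more than 20 mm (distance of vial_centre from where it was at the start of the episode above 0.02 m).
It fails at once if brass weight moved more than 20 mm (distance of weight_centre from where it was at the start of the episode above 0.02 m).
It fails at once if stopper moved more than 20 mm (distance of stopper_centre from where it was at the start of the episode above 0.02 m).
It also fails if it takes over 72 s, if anything falls off the work surface, if the arm or the gripper's body presses on something with over 40 N, if the wrist force passes 120 N, or if a joint passes its speed limit or range.

## Robot

A 7-joint arm with a two-finger parallel gripper is mounted at the origin on a cart in front of the work surface, level with it; the furniture and walls round the work are solid. World frame = base frame: x ahead of the robot, y to its left, z up, the work surface at z = 0. Lengths are in mm, angles in degrees, forces in N, time in s.
With the tool pointing down it reaches from about 425 to 875 mm from the base axis. Payload 4.7 kg.
Tool frame: the origin (TCP) lies at the centre of the arm's flange, where the gripper is bolted on; the fingertips stand 173 mm ahead of it and the grasp point (between the pads) lies 155 mm ahead of it; x points along the fingers, y is the direction in which the jaws open and shut, and the axes are right-handed (so a half turn about x gives the same grasp; the last joint's range is limited). The gripper opens to 85 mm and grips with 20 to 120 N. Pads are 22 mm wide; open, the fingers measure 114 mm over their backs; the gripper's body (76 mm by 85 mm) begins 54 mm behind the grasp point. The pads swing forward as they close: fully open they stand 13 mm farther back than shut.
Start: joints at [73.688, 18.392, -4.016, 83.108, 1.295, 78.541, -3.26], TCP at [191.326, -621.209, 404.749] pointing down, gripper open.
Joint ranges: [-163.93, 163.93], [-17.29, 119.83], [-79.2, 71.16], [3.27, 140.29], [-89.18, 269.18], [5.43, 117.66], [-154.24, 154.24]. Speed limits (degrees/s): [147.25, 147.25, 180, 180, 180, 180, 180].

## Interface

Orientations are given as a 3x3 rotation matrix whose columns are the frame's x, y, z axes.
In Python, from workcell import bot gives the robot as it stands.
- The arm moves only by the tool servo_tool, never from a script. Its argument "plan" is one flat list of numbers, 6 for each row, row after row: the shift along the tool's x, y, z in mm, then the turn, a rotation vector about the tool's x, y, z in degrees. In form: [tx, ty, tz, rx, ry, rz, tx, ty, tz, rx, ry, rz, ...]. A call has 1 to 5 rows; each row shifts and turns the commanded pose from where the row before left it, along the tool's axes as they then stand; what a row does not reach is not made up. A row lasts 1/12 s, in which the tool goes at most 41.7 mm and 7.16 degrees, less where a joint would pass 70% of its speed; a pose out of reach is approached as far as the arm can. A call is refused whole if a number of a shift passes 41.7 or a number of a turn 7.16, either way. A call with a gripper value outside its range is refused whole. "jaw" is the gripper command: -1 is fully open, 1 is shut, values between are in proportion, set as the call begins (left out, the last holds). The fingers move at their own pace and stop on an object; "grip_force" is the grip in N (left out, the last holds). Time passes only in rows, so rows that do not move let the fingers close. It gives the time, the measured TCP pose, the force and the opening at its end, in the units of the state.
- bot.get_obs(): the state, without advancing time (a new reading comes with each control period).
- bot.camera(name): name is "scene" or "top"; returns (picture, depth): 420x560x3 uint8, red, green, blue; 420x560 float32, mm along the optical axis (not along the pixel's ray), 0 where there is no reading.
- bot.get_calibration(name): a dict with "fov_y" (degrees; the focal length in pixels is half the picture's height over the tangent of half this angle, whatever the lens; pixels are square), "cx", "cy" (the principal point, pixels), "position" and "attitude" of the camera in the world. Camera axes: x right, y down, z forward; pixel columns grow to the right and rows downward; lengths in mm; the calibration is good to about 2 mm. A picture is of the moment at which its call begins. get_calibration takes no time and is no camera call.
- bot.hand_in(): hands the job in, once; it reports no verdict.
Trained networks look in the newest picture that a camera, given by its name, has taken for a name from the list of things; names that differ only in an ending like _2 or _b are one class to them, and where a whole thing is asked for, a point or a joint stands for the part that bears it (a point fixed in the world has none). Each returns a list of dicts, best first, with "confidence" (0 to 1); they miss things now and then, are a little off and sometimes report something else, mostly with a low value. They report only what shows in the picture. A call takes as long as a camera call. They do not tell look-alikes from the thing itself.
- bot.recognise(camera, target): "centre" ([column, row] in pixels, amid what is visible of it).
- bot.cut_out(camera, target): "region" (420x560 bool, what is visible of it) and "centre" ([column, row] in pixels, amid what is visible of it).
- bot.landmark_of(camera, target): "centre" ([column, row] in pixels: a listed point, or the origin of a listed thing).
The state is a dict: "time": time; "q": joint angles; "qd": joint speeds; "joint_efforts": joint torques, N m; "tool_pos": TCP position; "tcp_rot": TCP orientation; "force": force on the tool from outside, world axes, zero at the start; "ft_torque": the same for the moment, N m; "grip_width": opening from 0.0 (shut) to 1.0 (fully open).
Only numpy, scipy, OpenCV 4.12 (cv2) and the standard library are available. Lean on these libraries where they do the work, as an engineer would, in place of code of your own. Each camera call takes 0.05 s, during which the arm holds its last target.

## Working session

There is one attempt and no reset: what is moved stays moved. The work goes in short steps, Python scripts to look and compute and a tool call to move; the robot and the scene stay as the last step left them, time stands still between calls to the robot, and variables do not carry over. Pictures are saved under pics/ and viewed, and the job is handed in when it is done.

Besides the shell and the picture viewer there is one more tool, called after "Call:" as name(argument=value, ...) on one line, values as JSON. servo_tool: Moves the arm, as the interface text tells. Its arguments: {"type":"object","properties":{"plan":{"type":"array"},"jaw":{"type":"number"},"grip_force":{"type":"number"}},"required":["plan"]}

```bash
ls; mkdir -p pics; python3 - <<'E'
from workcell import bot
import cv2,numpy as np
o=bot.get_obs(); print({k:np.round(v,3).tolist() for k,v in o.items()})
for n in("scene","top"):
    p,d=bot.camera(n); cv2.imwrite(f"pics/{n}0.png",p[:,:,::-1]); print(n,bot.get_calibration(n)); np.save(f"{n}_d.npy",d)
    for t in ("lock_clip","yellow_eye","clip_grip","hook_seat","gate_middle","yellow_eye_right_leg","yellow_eye_left_leg"):
        print(t,[(np.round(r["centre"],1).tolist(),round(r["confidence"],2)) for r in bot.landmark_of(n,t)])
E
```

```text
pics
{'time': 0.0, 'q': [73.688, 18.441, -4.016, 83.174, 1.297, 78.543, -3.26], 'qd': [-0.053, 0.032, -0.041, 0.047, 0.019, -0.017, 0.004], 'joint_efforts': [-0.001, -49.358, -0.383, -31.434, 0.013, 0.011, -0.0], 'tool_pos': [191.251, -621.012, 403.608], 'tcp_rot': [[-0.001, 0.294, -0.956], [0.002, -0.956, -0.294], [-1.0, -0.002, 0.0]], 'force': [1.113, -1.105, 0.252], 'ft_torque': [-0.04, -0.032, 0.019], 'grip_width': 1.0}
scene {'fov_y': 44.04603048835116, 'cx': 282.22079995291534, 'cy': 209.3801032984604, 'position': array([ 88.39133844, 611.44532213, 815.80339586]), 'attitude': array([[-0.78382021, -0.43695346,  0.44124545],
       [-0.62070754,  0.57262632, -0.53555695],
       [-0.0186553 , -0.69366475, -0.72005639]])}
lock_clip [([256.0, 306.3], 0.9)]
yellow_eye [([323.3, 190.5], 0.84), ([243.6, 214.2], 0.62)]
clip_grip [([259.3, 303.2], 0.6)]
hook_seat [([229.7, 281.8], 0.69), ([243.0, 214.6], 0.58)]
gate_middle [([231.9, 292.1], 0.83)]
yellow_eye_right_leg [([254.1, 203.7], 0.59), ([337.7, 181.0], 0.56)]
yellow_eye_left_leg [([237.4, 215.1], 0.64), ([322.5, 192.5], 0.54)]
top {'fov_y': 46.05049001230674, 'cx': 276.38499877236364, 'cy': 209.47471587454604, 'position': array([ 360.27855799,   42.76727187, 1066.57099463]), 'attitude': array([[-0.10449587, -0.97237804,  0.20871405],
       [-0.99452433,  0.1024643 , -0.02055275],
       [-0.0014007 , -0.20971888, -0.97776072]])}
lock_clip [([188.7, 274.9], 0.7)]
yellow_eye [([253.0, 191.1], 0.88), ([261.4, 185.6], 0.52)]
clip_grip [([187.8, 272.4], 0.58)]
hook_seat [([182.7, 237.7], 0.8), ([387.6, 175.1], 0.68)]
gate_middle [([177.7, 247.5], 0.69)]
yellow_eye_right_leg [([260.1, 185.9], 0.57), ([339.8, 227.5], 0.39), ([208.9, 167.5], 0.25)]
yellow_eye_left_leg [([246.2, 187.8], 0.59), ([323.7, 220.0], 0.5)]
```

View pics/scene0.png

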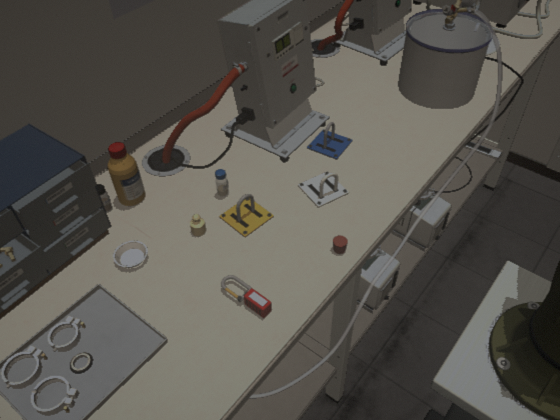

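View pics/top0.png

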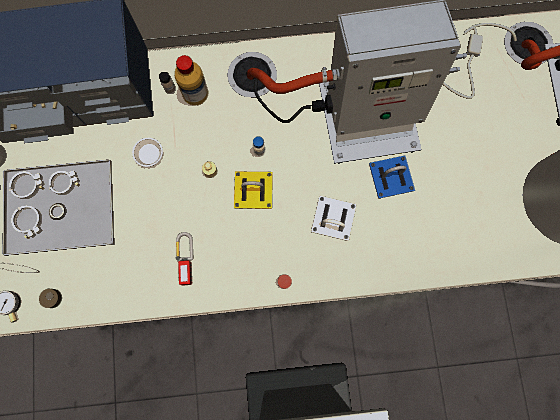

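The pictures show the clip (top 185,262) with its gate on the left, which is +y. The yellow eye is at (253,190), the weight at (209,169), the vial at (258,146) and the stopper at (284,282). The right leg, pulled towards the robot, suits this layout. Next I'll measure.

```bash
cat > h.py <<'E'
from workcell import bot
import cv2,numpy as np
def cal(n):
    c=bot.get_calibration(n); f=210/np.tan(np.radians(c["fov_y"]/2)); return c,f
def cloud(n,d):
    c,f=cal(n); v,u=np.mgrid[:420,:560]
    P=np.stack([(u-c["cx"])/f*d,(v-c["cy"])/f*d,d],-1)
    return P@np.array(c["attitude"]).T+c["position"]
def onplane(n,uv,z):
    c,f=cal(n); uv=np.atleast_2d(uv)
    r=np.c_[(uv[:,0]-c["cx"])/f,(uv[:,1]-c["cy"])/f,np.ones(len(uv))]@np.array(c["attitude"]).T
    return c["position"]+r*((z-c["position"][2])/r[:,2])[:,None]
E
cat > m.py <<'E'
from h import *
import sys
tag=sys.argv[1]
for n in("top","scene"):
    p,d=bot.camera(n); cv2.imwrite(f"pics/{n}_{tag}.png",p[:,:,::-1]); X=cloud(n,d)
    hsv=cv2.cvtColor(p,cv2.COLOR_RGB2HSV); H,S,V=[hsv[...,i] for i in range(3)]
    bench=X[...,2][(abs(X[...,0]-550)<150)&(abs(X[...,1])<200)&(abs(X[...,2])<12)]
    print(n,"bench z",np.median(bench))
    def rect(m,z,name):
        k,l,s,ce=cv2.connectedComponentsWithStats(m.astype(np.uint8))
        for i in range(1,k):
            if s[i,4]<60: continue
            uv=np.argwhere(l==i)[:,::-1].astype(float)
            W=onplane(n,uv,z)[:,:2].astype(np.float32)
            h=np.median(X[...,2][l==i]); r=cv2.minAreaRect(W)
            print(name,"px",np.round(ce[i]),"n",s[i,4],"h",round(float(h),1),"rect c",np.round(r[0],1),"size",np.round(r[1],1),"ang",round(r[2],1))
    rect((H>20)&(H<32)&(S>180)&(V>90),4,"yellow")
    rect(((H<6)|(H>174))&(S>150)&(V>80),30,"red")
    for t in("vial_centre","weight_centre","stopper_centre","lock_clip","clip_grip","hook_seat","gate_middle","yellow_eye"):
        z={"vial_centre":33,"weight_centre":23,"stopper_centre":13,"lock_clip":0,"yellow_eye":0}.get(t,15)
        print(t,[(np.round(onplane(n,r["centre"],z)[0,:2]).tolist(),round(r["confidence"],2)) for r in bot.landmark_of(n,t)[:2]])
    m=(X[...,2]>14)&(X[...,2]<75)&(d>0)
    k,l,s,ce=cv2.connectedComponentsWithStats(m.astype(np.uint8))
    for i in range(1,k):
        if 15<s[i,4]<800:
            Q=X[l==i]; print(" blob",np.round(ce[i]),s[i,4],"c",np.round(Q.mean(0)),"zmax",round(Q[:,2].max()),"x",np.round(Q[:,0].min()),np.round(Q[:,0].max()),"y",np.round(Q[:,1].min()),np.round(Q[:,1].max()))
E
python3 m.py a
```

```text
top bench z 1.0243009645922712
yellow px [253. 190.] n 955 h 5.8 rect c [638.   68.2] size [82.  80.1] ang 84.0
red px [184.  62.] n 182 h 148.0 rect c [947.7 196.7] size [34.4 35.3] ang 86.1
red px [184. 271.] n 135 h 30.7 rect c [468.8 226.9] size [23. 48.] ang 89.1
red px [284. 281.] n 134 h 27.9 rect c [427.5  21.2] size [25.  26.8] ang 84.0
vial_centre [([737.0, 49.0], 0.56), ([625.0, 66.0], 0.48)]
weight_centre [([693.0, 151.0], 0.64)]
stopper_centre [([433.0, 19.0], 0.47), ([634.0, 70.0], 0.47)]
lock_clip [([742.0, 48.0], 0.65), ([472.0, 228.0], 0.58)]
clip_grip [([470.0, 224.0], 0.71)]
hook_seat [([547.0, 222.0], 0.55)]
gate_middle [([527.0, 239.0], 0.8), ([744.0, 44.0], 0.43)]
yellow_eye [([633.0, 72.0], 0.76), ([556.0, -103.0], 0.69)]
 blob [503.  28.] 101 c [ 962. -553.   21.] zmax 31 x 941.0 981.0 y -579.0 -523.0
 blob [475.  44.] 280 c [ 926. -480.   22.] zmax 30 x 895.0 964.0 y -501.0 -461.0
 blob [531.  46.] 156 c [ 894. -591.   50.] zmax 74 x 862.0 931.0 y -625.0 -576.0
 blob [551.  45.] 63 c [ 903. -652.   25.] zmax 30 x 896.0 912.0 y -672.0 -637.0
 blob [555.  82.] 
[... 4189 characters left out ...]
0 441.0 y 7.0 38.0
 blob [130. 242.] 20 c [768. 276.  16.] zmax 20 x 759.0 776.0 y 266.0 286.0
 blob [142. 244.] 17 c [746. 264.  15.] zmax 17 x 734.0 755.0 y 261.0 268.0
 blob [118. 256.] 67 c [758. 314.  16.] zmax 19 x 722.0 779.0 y 287.0 330.0
 blob [141. 258.] 40 c [718. 289.  16.] zmax 18 x 712.0 735.0 y 263.0 317.0
 blob [249. 296.] 638 c [486. 231.  24.] zmax 35 x 442.0 553.0 y 209.0 247.0
 blob [ 66. 331.] 331 c [695. 481.  18.] zmax 22 x 666.0 723.0 y 451.0 514.0
 blob [ 23. 364.] 442 c [699. 563.  18.] zmax 23 x 667.0 737.0 y 530.0 600.0
 blob [504. 362.] 127 c [70. 70. 16.] zmax 19 x 58.0 81.0 y 50.0 82.0
 blob [ 55. 395.] 456 c [611. 562.  18.] zmax 22 x 577.0 649.0 y 535.0 595.0
```

```bash
python3 - <<'E'
from h import *
for n in("top","scene"):
    p,d=bot.camera(n); X=cloud(n,d)
    m=(X[...,2]>9)&(X[...,2]<75)&(abs(X[...,0]-498)<80)&(abs(X[...,1]-226)<40)
    W=X[m]; 
    for lo in(9,13):
        Q=W[(W[:,2]>lo),:2].astype(np.float32); r=cv2.minAreaRect(Q); print(n,"clip rect",r,len(Q))
    hk=W[W[:,0]>500]; print("hook y range",np.percentile(hk[:,1],[2,98]),"x max",hk[:,0].max()); g=W[(W[:,2]>24)]; print("grip",cv2.minAreaRect(g[:,:2].astype(np.float32)), g.mean(0), np.median(g[:,2]))
    m=(X[...,2]>16)&(X[...,2]<75)&(abs(X[...,0]-637)<25)&(abs(X[...,1]-68)<40)
    W=X[m][:,:2]; v=np.linalg.svd(W-W.mean(0))[2][0]; print("arch c",W.mean(0),"dir deg",np.degrees(np.arctan2(v[1],v[0])),"midrange y",(W[:,1].min()+W[:,1].max())/2, X[m][:,2].max())
    for lo,hi in((18,32),(32,45),(55,75)):
        Q=X[m]; Q=Q[(Q[:,2]>lo)&(Q[:,2]<hi)]
        for s in(1,-1):
            q=Q[(Q[:,1]-68)*s>0]; print("  leg",s,lo,len(q),np.round(q.mean(0),1))
    # plate
    hsv=cv2.cvtColor(p,cv2.COLOR_RGB2HSV); H,S,V=[hsv[...,i] for i in range(3)]
    yl=(H>18)&(H<34)&(S>140)&(V>60)&(abs(X[...,0]-637)<70)&(abs(X[...,1]-68)<70)
    yl=cv2.morphologyEx(yl.astype(np.uint8),cv2.MORPH_OPEN,np.ones((2,2)))>0
    for z in(5,): 
        W=onplane(n,np.argwhere(yl)[:,::-1].astype(float),z)[:,:2].astype(np.float32); print("plate",cv2.minAreaRect(W),len(W),np.median(X[yl][:,2]))
    s=cv2.resize(p[120:320,130:330] if n=="top" else p[150:350,180:380],(600,600),interpolation=cv2.INTER_CUBIC); cv2.imwrite(f"pics/{n}_z.png",s[:,:,::-1])
E
```

```text
top clip rect ((499.8841857910156, 227.08352661132812), (35.708702087402344, 111.6960220336914), 86.5579833984375) 533
top clip rect ((499.8841857910156, 227.08352661132812), (35.708702087402344, 111.6960220336914), 86.5579833984375) 522
hook y range [207.51962848 242.99292978] x max 555.8557193120655
grip ((496.94219970703125, 225.80096435546875), (25.839088439941406, 105.99371337890625), 86.76240539550781) [469.28885471 226.74458513  30.54848257] 30.707822104173374
arch c [636.66345727  66.89621776] dir deg 83.90736776890317 midrange y 67.63526603550687 67.82377611731158
  leg 1 18 7 [637.5  86.7  24.1]
  leg -1 18 6 [632.9  48.2  24.7]
  leg 1 32 6 [637.7  87.9  39.2]
  leg -1 32 7 [633.2  47.2  39.5]
  leg 1 55 33 [638.3  76.6  61.4]
  leg -1 55 34 [636.5  58.4  61.3]
plate ((635.2658081054688, 66.36385345458984), (82.17288208007812, 79.97798156738281), 83.98440551757812) 1022 5.796604605872517
scene clip rect ((497.62298583984375, 228.21548461914062), (111.96658325195312, 37.035118103027344), 0.7174763679504395) 696
scene clip rect ((497.62298583984375, 228.21548461914062), (111.96658325195312, 37.035118103027344), 0.7174763679504395) 652
hook y range [210.44956381 244.92633252] x max 553.6234407975603
grip ((467.32373046875, 229.62933349609375), (24.85654640197754, 50.95794677734375), 87.41643524169922) [465.74856161 230.83905458  29.23683256] 29.494122368951025
arch c [634.99369825  72.21505328] dir deg 82.17726591854934 midrange y 69.72877965859897 66.01703886803614
  leg 1 18 18 [636.9  90.2  24.7]
  leg -1 18 18 [632.1  50.8  25.7]
  leg 1 32 18 [637.   90.9  39. ]
  leg -1 32 13 [631.6  51.6  39.1]
  leg 1 55 37 [636.2  78.1  59.3]
  leg -1 55 21 [634.  61.  60.]
plate ((631.815673828125, 71.41195678710938), (80.31536102294922, 80.9804916381836), 83.34114837646484) 581 4.573996474324304
```

View pics/top_z.png

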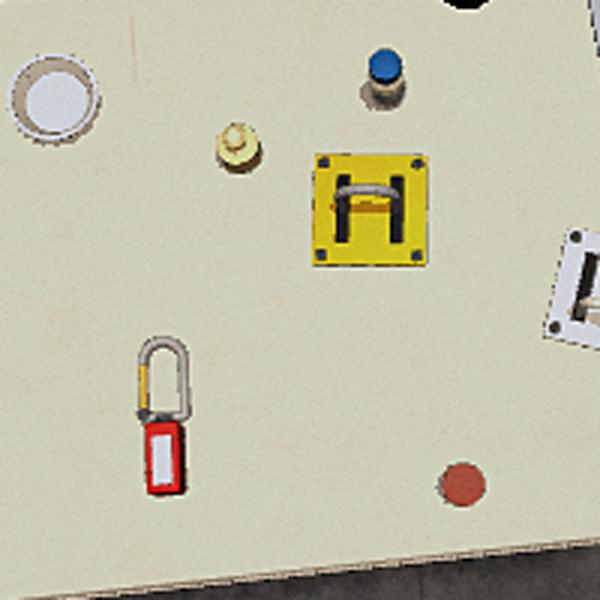

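View pics/scene_z.png

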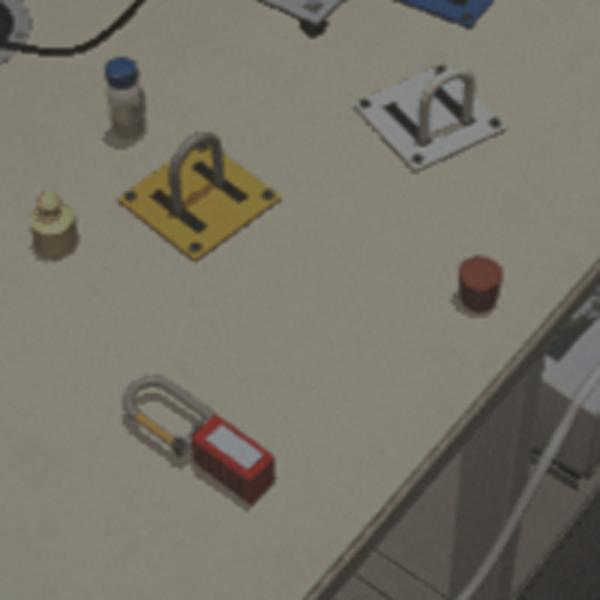

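Call:
servo_tool(plan=[0,0,0,-7,0,0,0,0,0,-7,0,0,0,0,0,-7,0,0,0,0,0,-7,0,0,0,0,0,-7,0,0], jaw=-1)

```text
time: 2.22
tool_pos: [191.3, -621.2, 404.7]
tcp_rot: [[-0.0, 0.793, -0.609], [-0.0, -0.609, -0.793], [-1.0, 0.0, 0.0]]
force: [0.6, 0.1, -0.2]
grip_width: 1.004
```

Call:
servo_tool(plan=[0,0,0,-7,0,0,0,0,0,-7,0,0,0,0,0,-7,0,0,0,0,0,-7,0,0,0,0,0,-7,0,0])

```text
time: 2.63
tool_pos: [191.3, -621.2, 404.8]
tcp_rot: [[-0.0, 0.999, -0.044], [-0.0, -0.044, -0.999], [-1.0, -0.0, 0.0]]
force: [0.1, -0.3, 0.4]
grip_width: 0.998
```

Call:
servo_tool(plan=[0,0,0,-2.9,0,0,0,22,-34,0,0,0,0,22,-34,0,0,0,0,22,-34,0,0,0,0,22,-34,0,0,0])

```text
time: 3.05
tool_pos: [279.9, -483.6, 404.7]
tcp_rot: [[0.0, 1.0, -0.0], [-0.0, -0.0, -1.0], [-1.0, 0.0, 0.0]]
force: [1.1, -0.8, 0.0]
grip_width: 1.006
```

Call:
servo_tool(plan=[0,22,-34,0,0,0,0,22,-34,0,0,0,0,22,-34,0,0,0,0,22,-34,0,0,0,0,22,-34,0,0,0])

```text
time: 3.47
tool_pos: [389.9, -313.2, 405.1]
tcp_rot: [[0.0, 1.0, 0.0], [-0.001, 0.0, -1.0], [-1.0, 0.0, 0.001]]
force: [-0.1, -0.5, 0.3]
grip_width: 1.0
```

Call:
servo_tool(plan=[0,20,-34,-5,0,0,0,10,-38,0,0,0,0,5,-40,0,0,0,0,5,-40,0,0,0,0,5,-40,0,0,0])

```text
time: 3.88
tool_pos: [420.1, -119.5, 404.8]
tcp_rot: [[0.0, 0.996, 0.088], [-0.001, 0.088, -0.996], [-1.0, 0.0, 0.001]]
force: [1.2, 0.7, 0.8]
grip_width: 1.001
```

Call:
servo_tool(plan=[0,8.7,-38,0,0,0,0,8.7,-38,0,0,0,0,8.7,-38,0,0,0,0,8.7,-38,0,0,0,0,8.7,-38,0,0,0])

```text
time: 4.3
tool_pos: [446.7, 73.7, 405.1]
tcp_rot: [[0.001, 0.996, 0.087], [-0.002, 0.087, -0.996], [-1.0, 0.001, 0.002]]
force: [1.5, -0.0, -0.3]
grip_width: 1.0
```

Call:
servo_tool(plan=[0,8.7,-38,0,0,0,0,8.7,-38,0,0,0,0,8.7,-38,0,0,0,0,8.7,-38,-7,0,0,25,0,0,-7,0,0])

```text
time: 4.72
tool_pos: [468.1, 235.1, 384.1]
tcp_rot: [[0.008, 0.94, 0.341], [0.01, 0.341, -0.94], [-1.0, 0.011, -0.007]]
force: [0.5, 0.6, -0.2]
grip_width: 1.002
```

Call:
servo_tool(plan=[0,0,0,-7,0,0,0,0,0,-7,0,0,0,0,0,-7,0,0,0,0,0,-7,0,0,0,0,0,-7,0,0])

```text
time: 5.13
tool_pos: [468.4, 226.0, 379.7]
tcp_rot: [[0.0, 0.583, 0.813], [-0.0, 0.813, -0.583], [-1.0, -0.0, 0.0]]
force: [0.7, -0.1, -0.2]
grip_width: 0.995
```

Call:
servo_tool(plan=[0,0,0,-7,0,0,0,0,0,-7,0,0,0,0,0,-7,0,0,0,0,0,-7,0,0,0,0,0,-5.5,0,0])

```text
time: 5.55
tool_pos: [468.4, 225.8, 379.7]
tcp_rot: [[0.0, 0.038, 0.999], [-0.0, 0.999, -0.038], [-1.0, -0.0, 0.0]]
force: [-0.2, -0.1, -0.6]
grip_width: 1.0
```

Call:
servo_tool(plan=[40,2.2,0,0,0,0,40,0,0,0,0,0,40,0,0,0,0,0,40,0,0,0,0,0,10,0,0,0,0,0])

```text
time: 5.97
tool_pos: [466.2, 226.4, 204.3]
tcp_rot: [[-0.008, 0.043, 0.999], [-0.003, 0.999, -0.043], [-1.0, -0.004, -0.008]]
force: [-1.4, -1.8, -0.3]
grip_width: 0.999
```

Call:
servo_tool(plan=[12,0,0,0,0,0,12,0,0,0,0,0,8,0,0,0,0,0,0,0,0,0,0,0,0,0,0,0,0,0])

```text
time: 6.38
tool_pos: [469.0, 228.5, 178.6]
tcp_rot: [[0.001, 0.043, 0.999], [0.0, 0.999, -0.043], [-1.0, 0.0, 0.001]]
force: [0.2, -0.2, 0.7]
grip_width: 1.001
```

```bash
python3 - <<'E'
from h import *
for n in("top","scene"):
    p,d=bot.camera(n); cv2.imwrite(f"pics/{n}_g.png",cv2.resize(p[190:330,110:260] if n=="top" else p[200:350,180:340],(640,600),interpolation=cv2.INTER_CUBIC)[:,:,::-1])
E
```

```text
(no output)
```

View pics/scene_g.png

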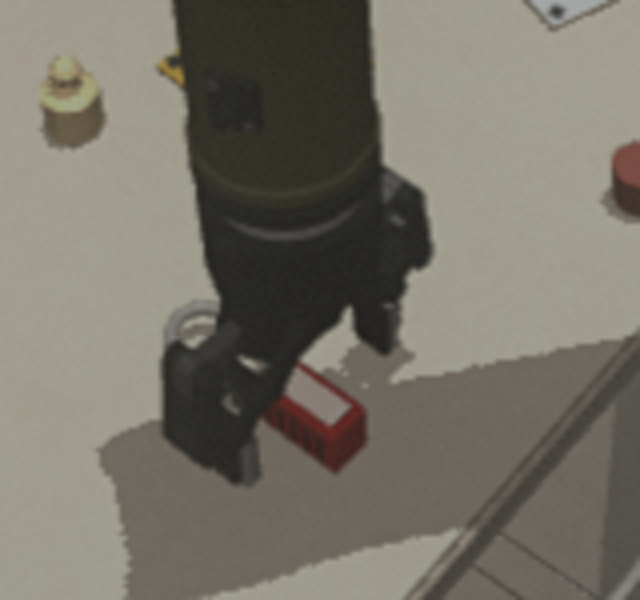

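View pics/top_g.png

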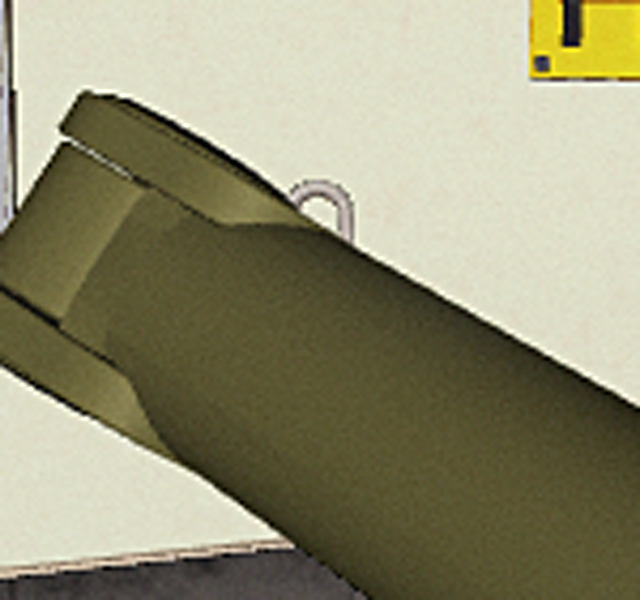

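The fingers straddle the red grip, with the pad midpoint on the grip's centre. I'll close.

Call:
servo_tool(plan=[0,0,0,0,0,0,0,0,0,0,0,0,0,0,0,0,0,0,0,0,0,0,0,0,0,0,0,0,0,0], jaw=1, grip_force=60)

```text
time: 6.9
tool_pos: [468.5, 228.1, 177.8]
tcp_rot: [[0.0, 0.043, 0.999], [-0.0, 0.999, -0.043], [-1.0, -0.0, 0.0]]
force: [-0.2, -0.6, -0.4]
grip_width: 0.3
```

Call:
servo_tool(plan=[0,0,0,0,0,0,0,0,0,0,0,0,0,0,0,0,0,0,0,0,0,0,0,0,0,0,0,0,0,0])

```text
time: 7.32
tool_pos: [468.6, 228.4, 178.0]
tcp_rot: [[0.001, 0.043, 0.999], [0.0, 0.999, -0.043], [-1.0, 0.0, 0.001]]
force: [1.0, -0.9, 5.4]
grip_width: 0.269
```

Call:
servo_tool(plan=[-20,0,0,0,0,0,-30,0,0,4,0,0,-20,0,0,0,0,0,0,-35,0,0,0,0,0,-35,0,0,0,0])

```text
time: 7.73
tool_pos: [460.1, 160.2, 248.5]
tcp_rot: [[0.002, 0.107, 0.994], [0.002, 0.994, -0.107], [-1.0, 0.002, 0.002]]
force: [1.5, -1.6, -2.9]
grip_width: 0.271
```

Call:
servo_tool(plan=[0,-35,0,0,0,0,0,-35,0,0,0,0,0,-35,0,0,0,0,0,-30,20,0,0,0,0,0,30,0,0,0])

```text
time: 8.15
tool_pos: [492.8, 9.3, 245.8]
tcp_rot: [[-0.006, 0.125, 0.992], [-0.009, 0.992, -0.125], [-1.0, -0.01, -0.005]]
force: [0.8, 0.6, 0.0]
grip_width: 0.269
```

Call:
servo_tool(plan=[0,0,30,0,0,0,0,0,30,0,0,0,0,0,22,0,0,0,0,0,0,0,0,0,0,0,0,0,0,0])

```text
time: 8.57
tool_pos: [576.6, 9.6, 246.5]
tcp_rot: [[-0.002, 0.113, 0.994], [0.002, 0.994, -0.113], [-1.0, 0.001, -0.002]]
force: [-0.4, 1.4, -2.1]
grip_width: 0.267
```

Call:
servo_tool(plan=[20,0,0,0,0,0,25,0,0,0,0,0,12,0,0,0,0,0,0,0,0,0,0,0,0,0,0,0,0,0])

```text
time: 8.98
tool_pos: [575.5, 9.7, 190.3]
tcp_rot: [[-0.002, 0.112, 0.994], [-0.0, 0.994, -0.112], [-1.0, -0.0, -0.002]]
force: [0.3, -0.3, -1.6]
grip_width: 0.269
```

```bash
python3 - <<'E'
from h import *
print(bot.get_obs()["tool_pos"],bot.get_obs()["force"])
for n in("top","scene"):
    p,d=bot.camera(n); X=cloud(n,d); np.savez(f"{n}_b.npz",p=p,d=d)
    cv2.imwrite(f"pics/{n}_b.png",cv2.resize(p[140:290,200:350] if n=="top" else p[130:290,200:360],(600,600),interpolation=cv2.INTER_CUBIC)[:,:,::-1])
    for t in("hook_seat","gate_middle","clip_grip","yellow_eye_right_leg"):
        print(n,t,[(np.round(r["centre"]),np.round(onplane(n,r["centre"],27)[0,:2]).tolist(),round(r["confidence"],2)) for r in bot.landmark_of(n,t)[:3]])
E
```

```text
[575.5396925    9.74736944 190.31321834] [ 0.25119954 -0.26856565 -1.62302719]
top hook_seat []
top gate_middle []
top clip_grip [(array([282., 212.]), [576.0, 9.0], 0.58), (array([389., 176.]), [632.0, -232.0], 0.57)]
top yellow_eye_right_leg [(array([262., 184.]), [643.0, 45.0], 0.58), (array([243., 191.]), [631.0, 89.0], 0.18)]
scene hook_seat [(array([260., 188.]), [650.0, 4.0], 0.75), (array([246., 213.]), [626.0, 78.0], 0.47), (array([200., 223.]), [683.0, 159.0], 0.41)]
scene gate_middle [(array([261., 198.]), [628.0, 26.0], 0.78)]
scene clip_grip [(array([287., 204.]), [573.0, 5.0], 0.75)]
scene yellow_eye_right_leg [(array([332., 181.]), [537.0, -111.0], 0.47)]
```

View pics/scene_b.png

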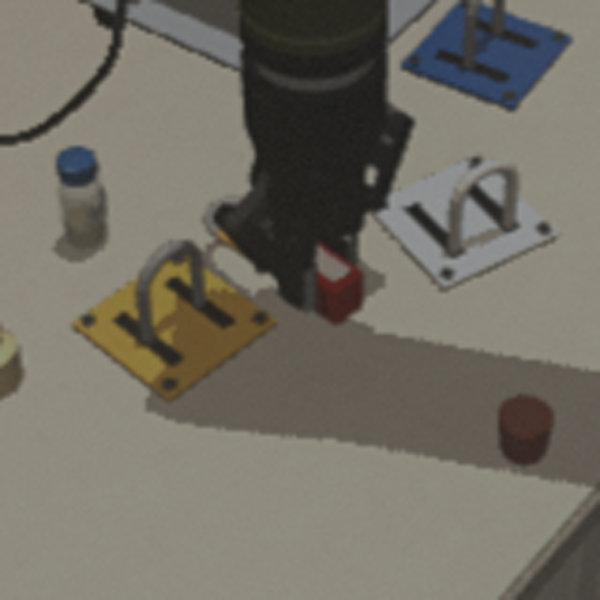

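View pics/top_b.png

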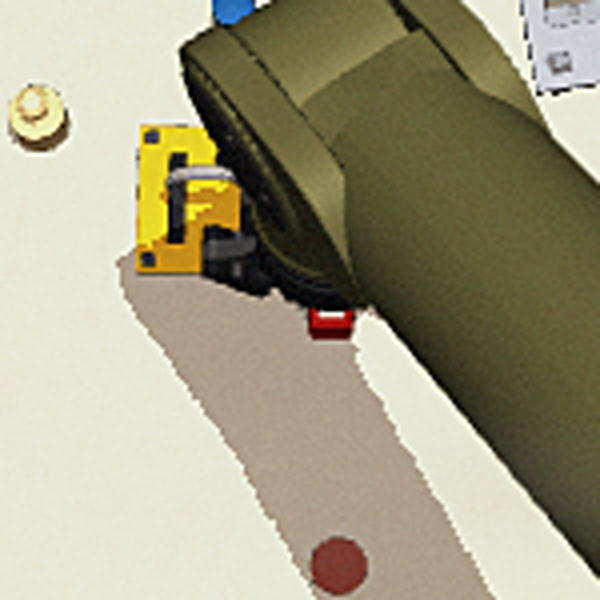

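```bash
python3 - <<'E'
from h import *
ex=np.array([.9936,-.113]);ey=np.array([.113,.9936])
T=np.array([575.5,9.7])
for n in("top","scene"):
    z=np.load(f"{n}_b.npz"); p,d=z["p"],z["d"]; X=cloud(n,d); hsv=cv2.cvtColor(p,cv2.COLOR_RGB2HSV); H,S,V=[hsv[...,i] for i in range(3)]
    A=(X[...,:2]-T)@ex; B=(X[...,:2]-T)@ey; Z=X[...,2]
    red=((H<6)|(H>174))&(S>130)&(V>50)&(abs(A)<40)&(abs(B)<40)
    print(n,"red A",A[red].min(),A[red].max(),"B",B[red].min(),B[red].max(),"Z",np.percentile(Z[red],[2,50,98]),red.sum())
    hk=(A>58)&(A<110)&(abs(B)<24)&(Z>17)&(Z<40)
    if hk.sum(): print("hook A",np.percentile(A[hk],[0,50,98,100]),"B",np.percentile(B[hk],[2,98]),"Z",np.median(Z[hk]),hk.sum())
    br=(H>10)&(H<30)&(S>90)&(A>25)&(A<75)&(abs(B-14)<14)&(Z>17)&(Z<45)
    if br.sum(): print("brass",A[br].min(),A[br].max(),B[br].mean(),br.sum())
    for s in (1,0):
        for lo,hi in((14,26),(26,40)):
            lg=(abs(A-57)<25)&(abs(B-(80 if s else 41))<12)&(Z>lo)&(Z<hi)
            print(" leg",'R' if not s else 'L',lo,lg.sum(),"A",A[lg].mean().round(1),"B",B[lg].mean().round(1), np.round(X[lg].mean(0),1))
E
```

```text
top red A -35.454710172265635 -14.318195974355932 B -10.786759049813348 10.409416972169574 Z [15.57858078 41.53520308 48.02996078] 67
 leg L 14 4 A 53.1 B 84.2 [637.8  87.4  20.4]
 leg L 26 5 A 53.1 B 83.3 [637.6  86.5  30. ]
 leg R 14 2 A 53.2 B 47.0 [633.6  50.4  21.3]
 leg R 26 2 A 52.6 B 46.6 [633.   50.1  32.2]
scene red A -24.845719303612004 3.8864508068290897 B -11.373269183475946 13.563631835720694 Z [21.66731569 41.55379293 45.14842541] 51
hook A [58.83975971 78.11964152 85.36850316 85.95813674] B [-10.35458382  18.01739211] Z 31.877093494076007 43
brass 53.62389927013589 67.68086653156257 16.936577717986964 11
 leg L 14 14 A 51.8 B 87.7 [636.8  91.   19.9]
 leg L 26 19 A 51.8 B 86.9 [636.8  90.2  31.9]
 leg R 14 16 A 51.8 B 47.8 [632.4  51.3  19.4]
 leg R 26 16 A 51.2 B 47.3 [631.7  50.9  32.3]
```

Call:
servo_tool(plan=[0,6,1,0,0,0,0,6,0,0,0,0,0,6,0,0,0,0,0,0,0,0,0,0,0,0,0,0,0,0])

```text
time: 9.9
tool_pos: [579.4, 28.5, 190.7]
tcp_rot: [[0.0, 0.111, 0.994], [0.0, 0.994, -0.111], [-1.0, 0.0, -0.0]]
force: [-1.0, 0.2, -1.1]
grip_width: 0.269
```

Call:
servo_tool(plan=[0,1.5,0,0,0,0,0,1.5,0,0,0,0,0,1.5,0,0,0,0,0,1.5,0,0,0,0,0,0,0,0,0,0])

```text
time: 10.32
tool_pos: [580.2, 33.4, 190.7]
tcp_rot: [[0.0, 0.113, 0.994], [-0.0, 0.994, -0.113], [-1.0, -0.0, 0.0]]
force: [-0.1, -1.0, -1.2]
grip_width: 0.267
```

Call:
servo_tool(plan=[0,1,0,0,0,0,0,1,0,0,0,0,0,1,0,0,0,0,0,0,0,0,0,0,0,0,0,0,0,0])

```text
time: 10.73
tool_pos: [580.4, 36.2, 190.6]
tcp_rot: [[-0.0, 0.113, 0.994], [-0.0, 0.994, -0.113], [-1.0, -0.0, -0.0]]
force: [-0.2, -1.4, -2.5]
grip_width: 0.267
```

Call:
servo_tool(plan=[0,1.5,0,0,0,0,0,1.5,0,0,0,0,0,1.5,0,0,0,0,0,1.5,0,0,0,0,0,0,0,0,0,0])

```text
time: 11.15
tool_pos: [581.3, 42.4, 190.7]
tcp_rot: [[0.0, 0.113, 0.994], [-0.0, 0.994, -0.113], [-1.0, -0.0, 0.0]]
force: [0.3, -3.1, -1.9]
grip_width: 0.269
```

Call:
servo_tool(plan=[0,1.5,0,0,0,0,0,1.5,0,0,0,0,0,1.5,0,0,0,0,0,1.5,0,0,0,0,0,0,0,0,0,0])

```text
time: 11.57
tool_pos: [581.6, 48.7, 190.6]
tcp_rot: [[-0.001, 0.112, 0.994], [0.0, 0.994, -0.112], [-1.0, 0.0, -0.001]]
force: [0.1, -1.5, -2.8]
grip_width: 0.267
```

Call:
servo_tool(plan=[0,1.5,0,0,0,0,0,1.5,0,0,0,0,0,1,0,0,0,0,0,0,0,0,0,0,0,0,0,0,0,0])

```text
time: 11.98
tool_pos: [582.1, 52.5, 190.6]
tcp_rot: [[-0.0, 0.112, 0.994], [0.0, 0.994, -0.112], [-1.0, 0.0, -0.0]]
force: [-1.2, -2.5, -2.0]
grip_width: 0.266
```

```bash
python3 - <<'E'
from h import *
print(bot.get_obs()["tool_pos"],bot.get_obs()["force"])
n="scene"
p,d=bot.camera(n); np.savez(f"{n}_c.npz",p=p,d=d)
cv2.imwrite(f"pics/{n}_c.png",cv2.resize(p[160:250,200:290],(600,600),interpolation=cv2.INTER_CUBIC)[:,:,::-1])
E
```

```text
[582.13355593  52.4800676  190.60577452] [-1.16408851 -2.46094999 -2.03561385]
```

View pics/scene_c.png

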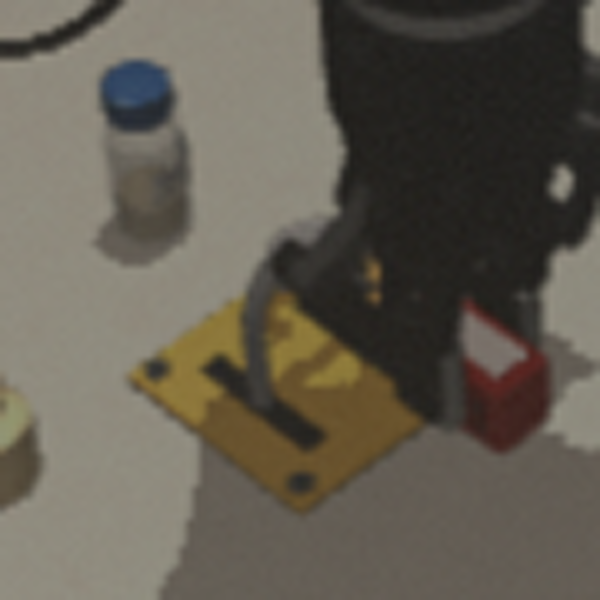

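Call:
servo_tool(plan=[0,1.5,0,0,0,0,0,0,-1.5,0,0,0,0,0,-1.5,0,0,0,0,0,-1.5,0,0,0,0,0,-1.5,0,0,0])

```text
time: 12.45
tool_pos: [576.4, 54.5, 190.8]
tcp_rot: [[0.0, 0.113, 0.994], [0.0, 0.994, -0.113], [-1.0, 0.0, 0.0]]
force: [-0.0, -1.8, -2.4]
grip_width: 0.27
```

Call:
servo_tool(plan=[0,0,-1.5,0,0,0,0,0,-1.5,0,0,0,0,0,-1.5,0,0,0,0,0,-1.5,0,0,0,0,0,0,0,0,0])

```text
time: 12.87
tool_pos: [570.1, 55.4, 190.7]
tcp_rot: [[-0.001, 0.112, 0.994], [0.0, 0.994, -0.112], [-1.0, 0.0, -0.001]]
force: [-0.7, -0.8, -1.8]
grip_width: 0.27
```

Call:
servo_tool(plan=[0,0,-1.5,0,0,0,0,0,-1.5,0,0,0,0,0,-1,0,0,0,0,0,0,0,0,0,0,0,0,0,0,0])

```text
time: 13.28
tool_pos: [566.7, 55.9, 190.9]
tcp_rot: [[0.001, 0.112, 0.994], [0.001, 0.994, -0.112], [-1.0, 0.001, 0.001]]
force: [-0.1, -0.2, -2.7]
grip_width: 0.268
```

Call:
servo_tool(plan=[0,0,-1,0,0,0,0,0,-1,0,0,0,0,0,-1,0,0,0,0,0,-1,0,0,0,0,0,0,0,0,0])

```text
time: 13.7
tool_pos: [562.4, 56.0, 190.7]
tcp_rot: [[-0.0, 0.113, 0.994], [-0.0, 0.994, -0.113], [-1.0, -0.0, -0.0]]
force: [-0.8, 0.5, -1.6]
grip_width: 0.27
```

```bash
python3 - <<'E'
from h import *
print(bot.get_obs()["tool_pos"],bot.get_obs()["force"])
for n in ("scene","top"):
  p,d=bot.camera(n); np.savez(f"{n}_d.npz",p=p,d=d)
  q=p[160:250,200:290] if n=="scene" else p[160:260,220:320]
  cv2.imwrite(f"pics/{n}_d.png",cv2.resize(q,(600,600),interpolation=cv2.INTER_CUBIC)[:,:,::-1])
E
```

```text
[562.38706526  56.03018105 190.66307186] [-0.82588063  0.50308444 -1.57823276]
```

View pics/scene_d.png

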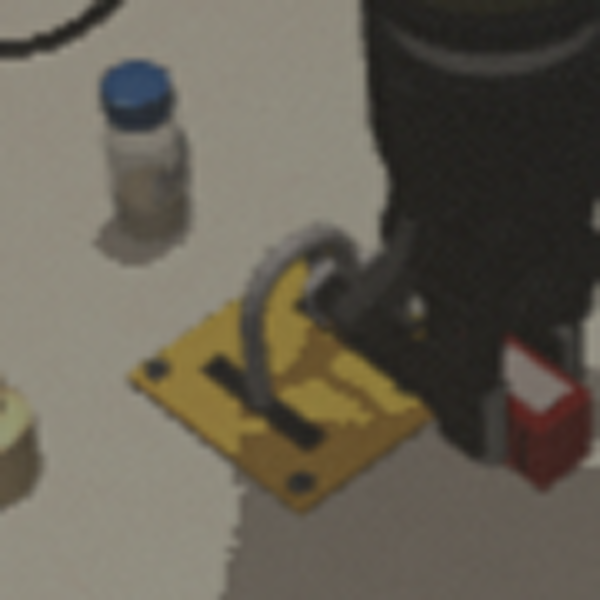

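View pics/top_d.png

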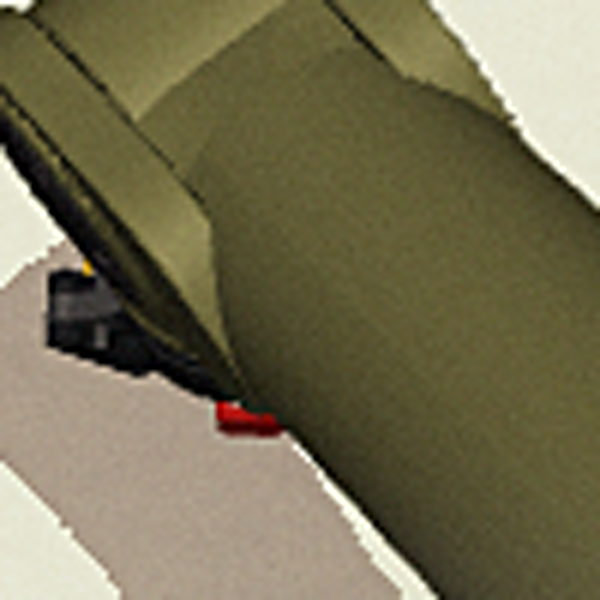

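The bow, at about (330,285) in the crop, now lies round the right leg. I'll go on pulling in small steps.

Call:
servo_tool(plan=[0,0,-1,0,0,0,0,0,-1,0,0,0,0,0,-1,0,0,0,0,0,-1,0,0,0,0,0,0,0,0,0])

```text
time: 14.22
tool_pos: [558.6, 56.4, 190.7]
tcp_rot: [[0.0, 0.113, 0.994], [-0.0, 0.994, -0.113], [-1.0, -0.0, 0.0]]
force: [1.2, 0.8, -2.2]
grip_width: 0.268
```

Call:
servo_tool(plan=[0,0,-1,0,0,0,0,0,-1,0,0,0,0,0,-1,0,0,0,0,0,0,0,0,0,0,0,0,0,0,0])

```text
time: 14.63
tool_pos: [555.5, 56.8, 190.7]
tcp_rot: [[-0.0, 0.113, 0.994], [-0.0, 0.994, -0.113], [-1.0, -0.0, -0.0]]
force: [1.3, -0.4, -1.6]
grip_width: 0.268
```

Call:
servo_tool(plan=[0,0,-1,0,0,0,0,0,-1,0,0,0,0,0,0,0,0,0,0,0,0,0,0,0])

```text
time: 14.97
tool_pos: [553.6, 57.0, 190.7]
tcp_rot: [[-0.0, 0.113, 0.994], [-0.0, 0.994, -0.113], [-1.0, -0.0, -0.0]]
force: [-0.3, -0.2, -2.4]
grip_width: 0.273
```

Call:
servo_tool(plan=[0,0,-0.5,0,0,0,0,0,-0.5,0,0,0,0,0,0,0,0,0])

```text
time: 15.22
tool_pos: [552.6, 57.1, 190.7]
tcp_rot: [[0.0, 0.113, 0.994], [-0.0, 0.994, -0.113], [-1.0, -0.0, 0.0]]
force: [1.7, -0.5, -2.2]
grip_width: 0.266
```

Call:
servo_tool(plan=[0,0,-0.5,0,0,0,0,0,-0.5,0,0,0,0,0,0,0,0,0])

```text
time: 15.47
tool_pos: [551.6, 57.2, 190.7]
tcp_rot: [[-0.0, 0.113, 0.994], [-0.0, 0.994, -0.113], [-1.0, -0.0, -0.0]]
force: [0.6, -0.3, -1.4]
grip_width: 0.272
```

Call:
servo_tool(plan=[0,0,-0.5,0,0,0,0,0,-0.5,0,0,0,0,0,0,0,0,0])

```text
time: 15.72
tool_pos: [550.6, 57.3, 190.7]
tcp_rot: [[-0.0, 0.113, 0.994], [-0.0, 0.994, -0.113], [-1.0, -0.0, -0.0]]
force: [1.4, -0.6, -2.1]
grip_width: 0.269
```

Call:
servo_tool(plan=[0,0,-0.5,0,0,0,0,0,-0.5,0,0,0,0,0,0,0,0,0])

```text
time: 15.97
tool_pos: [549.6, 57.5, 190.7]
tcp_rot: [[-0.0, 0.113, 0.994], [-0.0, 0.994, -0.113], [-1.0, -0.0, -0.0]]
force: [0.7, -0.0, -2.6]
grip_width: 0.265
```

Call:
servo_tool(plan=[0,0,-0.5,0,0,0,0,0,-0.5,0,0,0,0,0,0,0,0,0])

```text
time: 16.22
tool_pos: [548.6, 57.6, 190.7]
tcp_rot: [[-0.0, 0.113, 0.994], [-0.0, 0.994, -0.113], [-1.0, -0.0, -0.0]]
force: [0.6, 0.4, -1.8]
grip_width: 0.27
```

Call:
servo_tool(plan=[0,0,-0.5,0,0,0,0,0,-0.5,0,0,0,0,0,0,0,0,0])

```text
time: 16.47
tool_pos: [547.6, 57.7, 190.7]
tcp_rot: [[-0.0, 0.113, 0.994], [-0.0, 0.994, -0.113], [-1.0, -0.0, -0.0]]
force: [1.4, 0.1, -1.9]
grip_width: 0.27
```

```bash
python3 - <<'E'
from h import *
print(bot.get_obs()["tool_pos"],bot.get_obs()["force"])
for n in ("scene",):
  p,d=bot.camera(n); np.savez(f"{n}_e.npz",p=p,d=d)
  q=p[160:250,200:290]
  cv2.imwrite(f"pics/{n}_e.png",cv2.resize(q,(600,600),interpolation=cv2.INTER_CUBIC)[:,:,::-1])
E
```

```text
[547.58335722  57.67389368 190.66648926] [ 1.42421746  0.13829755 -1.93508537]
```

View pics/scene_e.png

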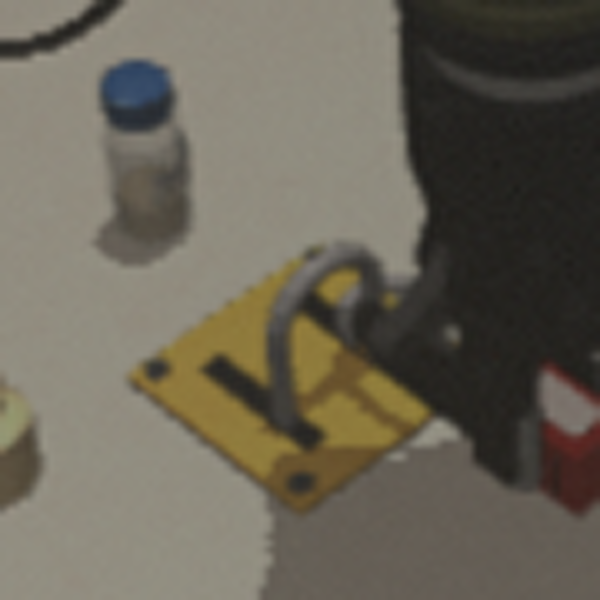

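The arch has moved along its slots and is hooked. I'll continue until the hard stop.

Call:
servo_tool(plan=[0,0,-0.5,0,0,0,0,0,-0.5,0,0,0,0,0,0,0,0,0])

```text
time: 16.77
tool_pos: [546.6, 57.8, 190.7]
tcp_rot: [[-0.0, 0.113, 0.994], [-0.0, 0.994, -0.113], [-1.0, -0.0, -0.0]]
force: [0.9, -0.4, -0.6]
grip_width: 0.269
```

Call:
servo_tool(plan=[0,0,-0.5,0,0,0,0,0,-0.5,0,0,0,0,0,0,0,0,0])

```text
time: 17.02
tool_pos: [545.6, 57.9, 190.7]
tcp_rot: [[-0.0, 0.113, 0.994], [-0.0, 0.994, -0.113], [-1.0, -0.0, -0.0]]
force: [0.9, -0.1, -2.5]
grip_width: 0.27
```

Call:
servo_tool(plan=[0,0,-0.5,0,0,0,0,0,-0.5,0,0,0,0,0,0,0,0,0])

```text
time: 17.27
tool_pos: [544.6, 58.0, 190.7]
tcp_rot: [[-0.0, 0.113, 0.994], [-0.0, 0.994, -0.113], [-1.0, -0.0, -0.0]]
force: [1.1, 0.4, -2.3]
grip_width: 0.268
```

Call:
servo_tool(plan=[0,0,-0.5,0,0,0,0,0,-0.5,0,0,0,0,0,0,0,0,0])

```text
time: 17.52
tool_pos: [543.6, 58.1, 190.7]
tcp_rot: [[-0.0, 0.113, 0.994], [-0.0, 0.994, -0.113], [-1.0, -0.0, -0.0]]
force: [0.7, -0.3, -2.0]
grip_width: 0.271
```

Call:
servo_tool(plan=[0,0,-0.5,0,0,0,0,0,-0.5,0,0,0,0,0,0,0,0,0])

```text
time: 17.77
tool_pos: [542.6, 58.2, 190.7]
tcp_rot: [[-0.0, 0.113, 0.994], [-0.0, 0.994, -0.113], [-1.0, -0.0, -0.0]]
force: [0.8, 0.5, -2.2]
grip_width: 0.268
```

Call:
servo_tool(plan=[0,0,-0.5,0,0,0,0,0,-0.5,0,0,0,0,0,0,0,0,0])

```text
time: 18.02
tool_pos: [541.6, 58.3, 190.7]
tcp_rot: [[-0.0, 0.113, 0.994], [-0.0, 0.994, -0.113], [-1.0, -0.0, -0.0]]
force: [0.7, -0.5, -2.0]
grip_width: 0.268
```

Call:
servo_tool(plan=[0,0,-0.5,0,0,0,0,0,-0.5,0,0,0,0,0,0,0,0,0])

```text
time: 18.27
tool_pos: [540.9, 58.4, 190.7]
tcp_rot: [[0.001, 0.113, 0.994], [-0.0, 0.994, -0.113], [-1.0, 0.0, 0.001]]
force: [2.6, 0.0, -2.1]
grip_width: 0.268
```

Call:
servo_tool(plan=[0,0,-0.4,0,0,0,0,0,0,0,0,0])

```text
time: 18.43
tool_pos: [540.7, 58.4, 190.8]
tcp_rot: [[0.001, 0.113, 0.994], [0.0, 0.994, -0.113], [-1.0, 0.0, 0.001]]
force: [2.6, -0.3, -2.8]
grip_width: 0.267
```

Call:
servo_tool(plan=[0,0,-0.5,0,0,0,0,0,0,0,0,0])

```text
time: 18.6
tool_pos: [540.4, 58.4, 190.9]
tcp_rot: [[0.002, 0.113, 0.994], [0.0, 0.994, -0.113], [-1.0, 0.0, 0.002]]
force: [6.3, 0.3, -3.4]
grip_width: 0.271
```

Call:
servo_tool(plan=[0,0,-0.5,0,0,0,0,0,0,0,0,0])

```text
time: 18.77
tool_pos: [540.2, 58.4, 191.0]
tcp_rot: [[0.003, 0.113, 0.994], [0.0, 0.994, -0.113], [-1.0, 0.001, 0.003]]
force: [6.6, -0.1, -5.7]
grip_width: 0.27
```

Call:
servo_tool(plan=[0,0,-0.4,0,0,0,0,0,0,0,0,0])

```text
time: 18.93
tool_pos: [540.0, 58.4, 191.0]
tcp_rot: [[0.003, 0.113, 0.994], [0.0, 0.994, -0.113], [-1.0, 0.001, 0.003]]
force: [7.1, -0.3, -5.9]
grip_width: 0.272
```

Call:
servo_tool(plan=[0,0,-0.4,0,0,0,0,0,0,0,0,0])

```text
time: 19.1
tool_pos: [539.9, 58.4, 191.1]
tcp_rot: [[0.004, 0.113, 0.994], [0.001, 0.994, -0.113], [-1.0, 0.001, 0.004]]
force: [6.9, -0.3, -5.7]
grip_width: 0.271
```

Call:
servo_tool(plan=[0,0,-0.3,0,0,0,0,0,0,0,0,0,0,0,0,0,0,0,0,0,0,0,0,0])

```text
time: 19.43
tool_pos: [539.7, 58.3, 191.1]
tcp_rot: [[0.004, 0.113, 0.994], [0.001, 0.994, -0.113], [-1.0, 0.001, 0.004]]
force: [8.7, 0.8, -6.8]
grip_width: 0.268
```

Call:
servo_tool(plan=[0,0,-0.2,0,0,0,0,0,0,0,0,0,0,0,0,0,0,0,0,0,0,0,0,0,0,0,0,0,0,0])

```text
time: 19.85
tool_pos: [539.7, 58.3, 191.1]
tcp_rot: [[0.005, 0.113, 0.994], [0.001, 0.994, -0.113], [-1.0, 0.001, 0.005]]
force: [8.5, 0.2, -6.3]
grip_width: 0.268
```

Call:
servo_tool(plan=[0,0,0,0,0,0,0,0,0,0,0,0,0,0,0,0,0,0,0,0,0,0,0,0,0,0,0,0,0,0])

```text
time: 20.27
tool_pos: [539.7, 58.3, 191.1]
tcp_rot: [[0.005, 0.113, 0.994], [0.001, 0.994, -0.113], [-1.0, 0.001, 0.005]]
force: [9.1, -0.5, -6.8]
grip_width: 0.268
```

Call:
servo_tool(plan=[0,0,0,0,0,0,0,0,0,0,0,0,0,0,0,0,0,0,0,0,0,0,0,0,0,0,0,0,0,0])

```text
time: 20.68
tool_pos: [539.7, 58.3, 191.1]
tcp_rot: [[0.005, 0.113, 0.994], [0.001, 0.994, -0.113], [-1.0, 0.001, 0.005]]
force: [8.8, -0.6, -7.2]
grip_width: 0.269
```

```bash
python3 - <<'E'
from h import *
print(bot.get_obs()["tool_pos"],bot.get_obs()["force"],bot.get_obs()["ft_torque"])
for n in ("scene",):
  p,d=bot.camera(n); np.savez(f"{n}_f.npz",p=p,d=d)
  q=p[160:260,200:300]
  cv2.imwrite(f"pics/{n}_f.png",cv2.resize(q,(600,600),interpolation=cv2.INTER_CUBIC)[:,:,::-1])
E
```

```text
[539.66104757  58.32586436 191.1174962 ] [ 8.80644822 -0.60910372 -7.23286163] [ 0.10810185 -1.58775552  0.08927212]
```

View pics/scene_f.png

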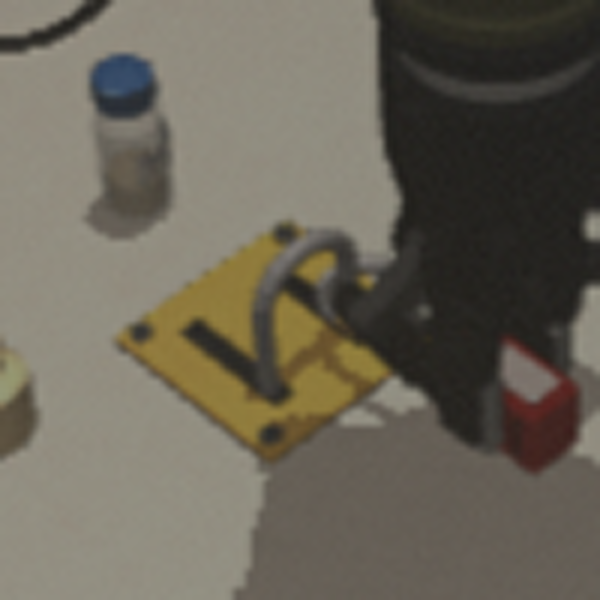

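```bash
python3 - <<'E'
from h import *
ex=np.array([.9936,-.113]);ey=np.array([.113,.9936]); T=np.array([539.7,58.3])
z=np.load("scene_f.npz"); X=cloud("scene",z["d"]); A=(X[...,:2]-T)@ex; B=(X[...,:2]-T)@ey; Z=X[...,2]
for nm,b in(("R",0),("L",40)):
  for lo,hi in((14,24),(34,44),(45,66)):
    m=(abs(A-72)<20)&(abs(B-b-2)<10)&(Z>lo)&(Z<hi); print(nm,lo,m.sum(),A[m].mean(),B[m].mean())
m=(A>80)&(A<100)&(abs(B)<19)&(Z>17)&(Z<45); print(m.sum(),A[m].max(),Z[m].mean())
E
```

```text
R 14 0 nan nan
R 34 11 75.64164657089476 3.8251697042786024
R 45 20 74.80542172411398 5.660911586805593
L 14 14 75.3345361558611 42.90019165584506
L 34 14 74.73066099062832 43.901226286958774
L 45 35 75.6169025251671 38.52945841284367
11 84.94965973293615 30.8677927225994<stdin>:6: RuntimeWarning: Mean of empty slice.
  ret = ret.dtype.type(ret / rcount)
```

Call:
servo_tool(plan=[0,0,0.7,0,0,0,0,0,0.7,0,0,0,0,0,0.8,0,0,0,0,0,0.8,0,0,0,0,0,0,0,0,0])

```text
time: 21.15
tool_pos: [541.0, 58.5, 190.8]
tcp_rot: [[-0.0, 0.113, 0.994], [-0.0, 0.994, -0.113], [-1.0, -0.0, -0.0]]
force: [2.5, -1.3, -2.2]
grip_width: 0.267
```

Call:
servo_tool(plan=[3,0,0,0,0,0,3,0,0,0,0,0,2,0,0,0,0,0,0,0,0,0,0,0])

```text
time: 21.48
tool_pos: [540.9, 58.4, 182.2]
tcp_rot: [[-0.0, 0.113, 0.994], [0.0, 0.994, -0.113], [-1.0, 0.0, -0.0]]
force: [3.6, 0.3, -2.7]
grip_width: 0.272
```

Call:
servo_tool(plan=[0,0,0.8,0,0,0,0,0,0.7,0,0,0,1,0,0,0,0,0,1,0,0,0,0,0,0,0,0,0,0,0])

```text
time: 21.9
tool_pos: [542.1, 58.1, 180.2]
tcp_rot: [[-0.001, 0.113, 0.994], [-0.0, 0.994, -0.113], [-1.0, -0.0, -0.001]]
force: [0.6, -0.7, -1.1]
grip_width: 0.265
```

Call:
servo_tool(plan=[1,0,0,0,0,0,0.5,0,0,0,0,0,0,0,0,0,0,0,0,0,0,0,0,0])

```text
time: 22.23
tool_pos: [542.5, 58.2, 179.1]
tcp_rot: [[-0.0, 0.113, 0.994], [-0.0, 0.994, -0.113], [-1.0, -0.0, -0.0]]
force: [0.7, 0.3, -2.8]
grip_width: 0.269
```

Call:
servo_tool(plan=[0.5,0,0,0,0,0,0.5,0,0,0,0,0,0,0,0,0,0,0,0,0,0,0,0,0])

```text
time: 22.57
tool_pos: [542.5, 58.2, 178.2]
tcp_rot: [[-0.0, 0.113, 0.994], [-0.0, 0.994, -0.113], [-1.0, -0.0, -0.0]]
force: [1.0, 0.5, -1.6]
grip_width: 0.271
```

Call:
servo_tool(plan=[0.3,0,0,0,0,0,0,0,0,0,0,0,0,0,0,0,0,0])

```text
time: 22.82
tool_pos: [542.6, 58.3, 178.0]
tcp_rot: [[0.0, 0.113, 0.994], [-0.0, 0.994, -0.113], [-1.0, -0.0, 0.0]]
force: [-0.9, -0.6, -1.0]
grip_width: 0.268
```

Call:
servo_tool(plan=[0.5,0,0,0,0,0,0,0,0,0,0,0,0,0,0,0,0,0])

```text
time: 23.07
tool_pos: [542.6, 58.3, 178.0]
tcp_rot: [[-0.0, 0.113, 0.994], [-0.001, 0.994, -0.113], [-1.0, -0.001, -0.0]]
force: [-2.7, -0.9, 4.7]
grip_width: 0.268
```

Call:
servo_tool(plan=[0,0,0,0,0,0,0,0,0,0,0,0,0,0,0,0,0,0,0,0,0,0,0,0,0,0,0,0,0,0], jaw=-0.3)

```text
time: 23.48
tool_pos: [542.6, 58.3, 177.3]
tcp_rot: [[0.0, 0.113, 0.994], [0.0, 0.994, -0.113], [-1.0, 0.0, 0.0]]
force: [-0.2, 0.2, 0.4]
grip_width: 0.646
```

Call:
servo_tool(plan=[0,0,0,0,0,0,0,0,0,0,0,0,-10,0,0,0,0,0,-20,0,0,0,0,0,-20,0,0,0,0,0])

```text
time: 23.9
tool_pos: [542.2, 58.4, 228.0]
tcp_rot: [[-0.001, 0.112, 0.994], [0.0, 0.994, -0.112], [-1.0, 0.0, -0.002]]
force: [0.8, -0.6, -0.3]
grip_width: 0.648
```

Next I'll raise further and back the arm off to see the clip.

Call:
servo_tool(plan=[-40,0,0,0,0,0,-40,0,0,0,0,0,-40,0,0,0,0,0,-20,-38,0,0,0,0,0,-40,0,0,0,0])

```text
time: 24.32
tool_pos: [535.2, -14.1, 372.9]
tcp_rot: [[0.01, 0.104, 0.994], [-0.001, 0.995, -0.104], [-1.0, 0.0, 0.01]]
force: [2.4, -0.5, 0.1]
grip_width: 0.649
```

Call:
servo_tool(plan=[0,-40,0,0,0,0,0,-40,0,0,0,0,0,-40,0,0,0,0,0,-40,0,0,0,0,0,0,0,0,0,0])

```text
time: 24.73
tool_pos: [514.0, -187.3, 366.8]
tcp_rot: [[-0.001, 0.126, 0.992], [-0.004, 0.992, -0.126], [-1.0, -0.004, -0.001]]
force: [-0.6, -2.1, -1.0]
grip_width: 0.652
```

```bash
python3 m.py z | grep -v blob; python3 - <<'E'
import cv2
for n,q in(("top",(150,250,210,310)),("scene",(160,260,200,300))):
    p=cv2.imread(f"pics/{n}_z.png"); cv2.imwrite(f"pics/{n}_zz.png",cv2.resize(p[q[0]:q[1],q[2]:q[3]],(600,600),interpolation=cv2.INTER_CUBIC))
E
```

```text
top bench z 1.018703031230416
yellow px [251. 187.] n 787 h 5.9 rect c [638.   68.2] size [82.  80.1] ang 84.0
yellow px [262. 203.] n 89 h 5.8 rect c [608.5  52.3] size [22.1 24.9] ang 84.3
red px [184.  62.] n 183 h 148.0 rect c [947.7 196.7] size [34.4 35.4] ang 86.1
red px [261. 229.] n 137 h 30.1 rect c [542.8  58. ] size [21.4 47.6] ang 84.3
red px [284. 281.] n 128 h 27.6 rect c [428.5  21.1] size [25.  24.8] ang 84.0
vial_centre []
weight_centre [([692.0, 158.0], 0.68)]
stopper_centre [([431.0, 17.0], 0.46)]
lock_clip [([546.0, 59.0], 0.74), ([541.0, 54.0], 0.49)]
clip_grip [([543.0, 55.0], 0.69)]
hook_seat [([617.0, 47.0], 0.68)]
gate_middle [([612.0, 63.0], 0.7)]
yellow_eye [([636.0, 65.0], 0.63), ([553.0, -96.0], 0.6)]
scene bench z -0.32005249242752143
red px [116. 147.] n 110 h 146.7 rect c [1016.6  106.3] size [34.9 30.1] ang 37.0
vial_centre [([726.0, 46.0], 0.87)]
weight_centre [([686.0, 158.0], 0.84)]
stopper_centre [([430.0, 25.0], 0.77)]
lock_clip [([544.0, 62.0], 0.58), ([638.0, 80.0], 0.5)]
clip_grip [([542.0, 62.0], 0.68), ([594.0, 75.0], 0.28)]
hook_seat [([619.0, 49.0], 0.69), ([544.0, 64.0], 0.39)]
gate_middle [([598.0, 76.0], 0.67)]
yellow_eye [([553.0, -93.0], 0.75), ([641.0, 70.0], 0.7)]
```

View pics/top_zz.png

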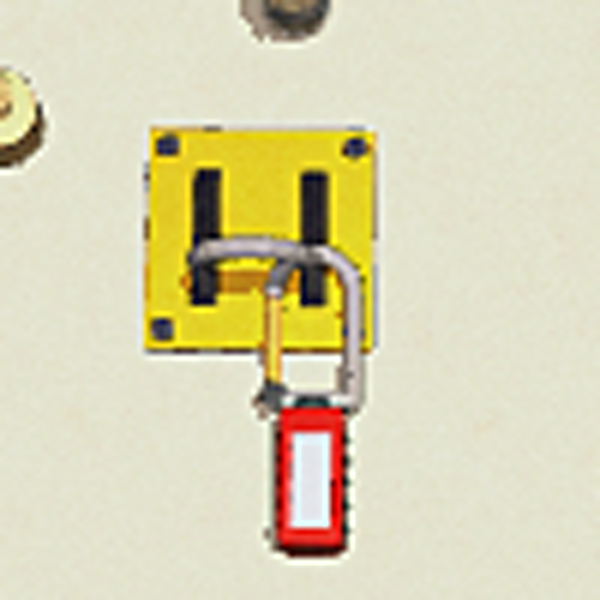

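View pics/scene_zz.png

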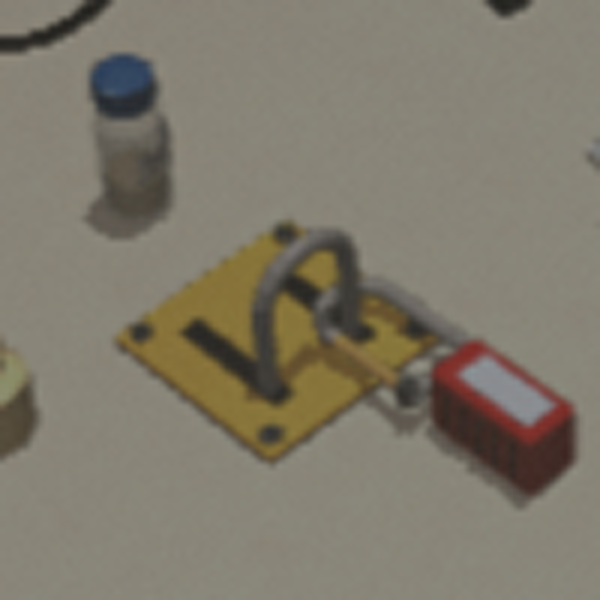

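The top and scene views show the clip flat on the bench with its top at 30 mm. The gate is shut against the nose, the right leg is inside the bow, and the vial, weight and stopper are where they were.

```bash
python3 -c "
from workcell import bot
print(bot.hand_in(), bot.get_obs()['time'])"
```

```text
the job is handed in; nothing more can be done
the job is handed in; nothing more can be done
```

The lock-out clip is hooked on the yellow eye's right leg with its gate shut, lying on the bench. I handed the job in after about 25 s; no verdict is reported.

- **Hooking:** I pressed the gate against the right leg from the eye's -y side. The readings were 1.5–3 N sideways, dropping to about zero as the leg slipped into the bow.
- **Tug:** I pulled the clip square to the arch about 14 mm past its seat, where it came up hard, and held for more than 1 s. The steady pull was about 8.5–9 N along the clip, or about 10 N with the vertical part. The highest combined reading was about 11 N, under the 15 N limit.
- **Before letting go:** at the tug, the measured leg position agreed with the seat point to about 2 mm. I then eased off and set the clip down.
- **Final pictures:** the clip is flat (top at 30 mm), the gate is straight to the nose, and the leg is inside the bow. The arm was clear. The blue eye was never approached.
- **Loose things:** the stopper and weight showed no move beyond measuring noise. The vial was found in the scene view only, in its old place; the top-view network missed it, though its foot still shows there.
- **Not certain:** the gate's angle was never measured directly. It was judged from the forces and the final pictures.

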